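# Seat the radius leaves on the high-chair tray edge

## Task

Check the tray's wavy near edge with the two radius leaves, to match new bumper strips to it: press the yellow hollow leaf onto the rounded nose, shifting it until it no longer rocks and both its black toes bear, hold it so for about a second, pressing gently, and leave it standing there. Then do the same with the blue bulged leaf in the hollow bay beside it. Leave the red spare leaf, mug, spray bottle and biscuit cutter where they are, and never press hard on the tray.

Things in the scene. Friction and masses are not known exactly. Their poses are not given: they have to be found in the camera images.
- mount: Grey 160 x 240 x 8 mm plate fixed under a pale 200 (x) x 300 (y) mm high-chair tray. Origin on the table, nominally under the tray's centre; -x looks to the wavy near edge, +y to the nose's side. The tray sits tight on it (no give under 25 N), shifted a hidden amount, 3 to 10 mm to +x and up to 6 mm to +y or -y, not turned. Keep a leaf's force on the tray under 20 N.
- tray_edge (a point): Unshifted middle of the tray's near edge, (-100, 0, 34) mm from the mount's origin; axes as the mount. The tray's edges are vertical and smooth from 10 to 34 mm above the table, with a 7 mm rim on top at the sides, 50 mm back from this edge. Touch or sight tells the hidden shift, the same for nose and bay.
- nose_mark (a point): Centre of the nose's curve if the tray were not shifted: (-95, 75, 16) mm from the mount's origin; really 3 to 10 mm farther to +x and up to 6 mm off in y. Axes as the mount. The nose is a convex bulge of radius 40 mm, its tip towards -x.
- bay_mark (a point): Centre of the bay's curve if the tray were not shifted: (-120, -70, 16) mm from the mount's origin; the tray's shift adds to it. Axes as the mount. The bay is a concave hollow of radius 45 mm, deepest towards +x, spanning 60 degrees to either side.
- hollow_leaf: Yellow loose radius leaf, about 150 g: plate 22 mm thick, 70 mm wide, x -20 to +46 mm, with a concave arc of radius 40 mm at its +x end; upright grip block 30 (x) x 18 (y) x 40 mm on top, 22 to 62 mm up. Origin at the underside below the block's centre. Seat it with +x along the mount's +x (within 0.2 rad). If one toe bears less than 2 N it rocks: shift it sideways.
- hollow_leaf_arc (a point): Centre of the hollow leaf's arc: 75 mm ahead (+x) of the leaf's origin, 16 mm up; axes as the leaf. Seated, it coincides with the true centre of the nose's curve.
- hollow_leaf_left: The hollow leaf's black toe, 10 mm wide, 22 mm high, at x 40.5, y +29 mm of the leaf; origin at its foot, on its axis. It stands 1.5 mm proud of the arc and touches the nose 40 degrees to one side.
- hollow_leaf_right: The hollow leaf's other black toe, at y -29 mm; origin at its foot, on its axis.
- bulged_leaf: Blue loose radius leaf, about 150 g: plate 22 mm thick, 60 mm wide, x -20 to +59 mm, with a convex arc of radius 45 mm at its +x end; the same grip block 30 x 18 x 40 mm on top, 22 to 62 mm up. Origin at the underside below the block's centre. Seat it with +x along the mount's +x (within 0.2 rad). If one toe bears less than 2 N it rocks: shift it sideways.
- bulged_leaf_arc (a point): Centre of the bulged leaf's arc: 15 mm ahead (+x) of the leaf's origin, 16 mm up; axes as the leaf. Seated, it coincides with the true centre of the bay's curve.
- bulged_leaf_left: The bulged leaf's black toe, 10 mm wide, 22 mm high, at x 45.6, y +26 mm of the leaf; origin at its foot, on its axis. It stands 1.5 mm proud of the arc and touches the bay 40 degrees to one side.
- bulged_leaf_right: The bulged leaf's other black toe, at y -26 mm; origin at its foot, on its axis.
- spare_leaf: Red loose hollow leaf of radius 22 mm, with the same grip block; it fits neither curve (bystander, to be left where it is)
- mug: Black mug, 80 mm wide, 90 mm high (bystander, to be left where it is)
- sprayer: Amber bottle, 72 mm wide, 190 mm high (bystander, to be left where it is)
- cutter: Green round biscuit cutter, 64 mm wide, 18 mm high (bystander, to be left where it is)
There are look-alikes about, which are no part of the job. Of the things shaped like the hollow_leaf, the yellow one is meant. Of the things that look like the bulged_leaf, take the one that is nearest to the robot's base at the start.

How it is judged (in metres and radians):
On the way, in this order (a step that is already met when the one before it is completed fails the run):
1. the hollow leaf is pressed on the nose without rocking: both its toes bear on the tray with more than 2 N each, for 0.6 s (horizontal distance between hollow_leaf_arc and nose_mark below 0.015 m and contact force between each of hollow_leaf_left, hollow_leaf_right and mount above 2 N), for 0.6 s.
2. the bulged leaf is pressed in the bay without rocking: both its toes bear on the tray with more than 2 N each, for 0.6 s (horizontal distance between bulged_leaf_arc and bay_mark below 0.015 m and contact force between each of bulged_leaf_left, bulged_leaf_right and mount above 2 N), for 0.6 s.
At the end, for the whole second after the job is handed in: Both leaves stand released and at rest, flat on the table, the hollow one at the nose and the bulged one in the bay: each arc centre within 15 mm (level distance) of its curve's mark (the tray's hidden shift included), its x axis within 0.25 rad of the mount's (horizontal distance between hollow_leaf_arc and nose_mark below 0.015 m and angle between the x axis of each of hollow_leaf, bulged_leaf and the x axis of mount, either way round below 0.25 rad and angle between each of hollow_leaf, bulged_leaf's own z axis and vertical below 0.06 rad and height (world z) of each of hollow_leaf, bulged_leaf below 0.004 m and linear speed of each of hollow_leaf, bulged_leaf below 0.01 m/s and horizontal distance between bulged_leaf_arc and bay_mark below 0.015 m); the robot touches nothing.
It fails at once if the hollow leaf pressed on the tray with more than 20 N (contact force between hollow_leaf and mount above 20 N).
It fails at once if the bulged leaf pressed on the tray with more than 20 N (contact force between bulged_leaf and mount above 20 N).
It fails at once if the robot itself pushes on the tray with more than 10 N (contact force between any of the arm, the fingers and mount above 10 N).
It fails at once if the spare leaf, mug, spray bottle or cutter is moved more than 20 mm (distance of any of mug, sprayer, spare_leaf, cutter from where it was at the start of the episode above 0.02 m).
It also fails if it takes over 67 s, if anything falls off the work surface, if the arm or the gripper's body presses on something with over 40 N, if the wrist force passes 120 N, or if a joint passes its speed limit or range.

## Robot

A 6-joint arm with a two-finger parallel gripper is mounted at the origin on the work surface. World frame = base frame: x ahead of the robot, y to its left, z up, the work surface at z = 0. Lengths are in mm, angles in rad, forces in N, time in s.
With the tool pointing down it reaches from about 350 to 775 mm from the base axis. Payload 5.5 kg.
Tool frame: the origin (TCP) lies midway between the tips of the shut fingers; the grasp point (between the pads) lies 19 mm behind it (manip.tcp_to_grasp is the distance from the TCP to the grasp point, in mm); z points along the fingers, y is the line along which they close (so a half turn about z gives the same grasp; the last joint's range is limited). The gripper opens to 85 mm and grips with 20 to 120 N. Pads are 22 mm wide; open, the fingers measure 114 mm over their backs; the gripper's body (76 mm by 85 mm) begins 54 mm behind the grasp point. The pads swing forward as they close: fully open they stand 13 mm farther back than shut.
Start: joints at [-1.353, 0.313, 0.046, 1.304, 0, 1.431], TCP at [201.371, -538.629, 231.323] pointing down, gripper open.
Joint ranges: [-2.76, 2.76], [-0.86, 1.69], [-1.03, 1.26], [-2.2, 2.34], [-1.47, 1.5], [-3.14, 3.14]. Speed limits (rad/s): [2.57, 2.57, 3.14, 3.14, 3.14, 3.14].

## Interface

Orientations are given as a 3x3 rotation matrix whose columns are the frame's x, y, z axes.
In Python, from plant import manip gives the robot as it stands.
- The arm moves only by the tool move_arm, never from a script. Its argument "deltas" is a list of rows, each a list of 5 numbers: the shift along the tool's x, y, z in mm, then the turn about the tool's z in rad, then the finger opening in mm, from 0 to 85.4. In form: [[dx, dy, dz, roll, hand], ...]. A call has 1 to 20 rows; each row shifts and turns the commanded pose from where the row before left it, along the tool's axes as they then stand; what a row does not reach is not made up. A row lasts 1/8 s, in which the tool goes at most 62.5 mm and 10.7 degrees, less where a joint would pass 70% of its speed; a pose out of reach is approached as far as the arm can. A call is refused whole if a number of a shift passes 62.5 or a number of a turn 0.188, either way. A call with a gripper value outside its range is refused whole. The fingers move at their own pace and stop on an object; "squeeze" is the grip in N (left out, the last holds). Time passes only in rows, so rows that do not move let the fingers close. It gives the time, the measured TCP pose, the force, the opening and the grip force at its end, in the units of the state.
- manip.read_state(): the state, without advancing time (a new reading comes with each control period).
- manip.read_camera(name): name is "scene" or "top" or "wrist"; returns the picture (400x640x3 uint8, red, green, blue); there is no depth.
- manip.get_calibration(name): a dict with "fovy" (degrees; the focal length in pixels is half the picture's height over the tangent of half this angle, whatever the lens; pixels are square), "cx", "cy" (the principal point, pixels), "position" and "rotation" of the camera in the world; the wrist camera has in their place "mount" (4x4, takes a point from camera to tool coordinates, whose origin is the TCP and whose axes are the flange's). Camera axes: x right, y up, looking along -z (the intrinsics and any distortion apply to the point x, -y, -z); pixel columns grow to the right and rows downward; lengths in mm; the calibration is good to about 2 mm. The wrist camera is an equidistant fisheye: a pixel r from the principal point sees the ray r / f radians off the axis. A picture is of the moment at which its call begins: read the wrist's pose just before it. get_calibration takes no time and is no camera call.
- manip.close_job(): hands the job in; it is judged then, once.
Trained networks look in the newest picture that a camera, given by its name, has taken for a name from the list of things; names that differ only in an ending like _2 or _b are one class to them, and where a whole thing is asked for, a point or a joint stands for the part that bears it (a point fixed in the world has none). Each returns a list of dicts, best first, with "p" (0 to 1); they miss things now and then, are a little off and sometimes report something else, mostly with a low value. They report only what shows in the picture. A call takes as long as a camera call. They do not tell look-alikes from the thing itself.
- manip.silhouettes(thing, camera): "mask" (400x640 bool, what is visible of it) and "location" ([column, row] in pixels, amid what is visible of it).
The state is a dict: "time_s": time; "joints": joint angles; "qvel": joint speeds; "joint_efforts": joint torques, N m; "tcp_pos": TCP position; "tcp_rot": TCP orientation; "ft_force": force on the tool from outside, world axes, zero at the start; "torque": the same for the moment, N m; "finger_gap": opening from 0.0 (shut) to 1.0 (fully open); "gripper_force": force on a finger pad.
Only numpy, scipy, OpenCV 4.12 (cv2) and the standard library are available. Lean on these libraries where they do the work, as an engineer would, in place of code of your own. Each camera call takes 0.05 s, during which the arm holds its last target. There are 200 camera calls.

## Working session

There is one attempt and no reset: what is moved stays moved. The work goes in short steps, Python scripts to look and compute and a tool call to move; the robot and the scene stay as the last step left them, time stands still between calls to the robot, and variables do not carry over. Pictures are saved under pics/ and viewed, at most 10 in all, crops included, and the job is handed in when it is done.

Besides the shell and the picture viewer there is one more tool, called after "Request:" as name(argument=value, ...), one argument or row to a line, values as JSON. move_arm: Moves the arm, as the interface text tells. Its arguments: {"type":"object","properties":{"deltas":{"type":"array","items":{"type":"array","items":{"type":"number"}}},"squeeze":{"type":"number"}},"required":["deltas"]}

```bash
mkdir -p pics; ls
cat > h.py <<'E'
from plant import manip
import numpy as np, cv2
def save(img,n): cv2.imwrite('pics/'+n,img[:,:,::-1])
def f(c): return 200/np.tan(np.radians(c['fovy'])/2)
def ray(name,px,st=None):
    c=manip.get_calibration(name); F=f(c); u=(px[0]-c['cx'])/F; v=(px[1]-c['cy'])/F
    if name=='wrist':
        r=np.hypot(u,v); s=np.sin(r)/max(r,1e-9); d=np.array([u*s,-v*s,-np.cos(r)])
        M=np.array(c['mount']); R=np.array(st['tcp_rot']); return np.array(st['tcp_pos'])+R@M[:3,3], R@M[:3,:3]@d
    d=np.array([u,-v,-1.]); return np.array(c['position']),np.array(c['rotation'])@d
def onz(name,px,z,st=None):
    o,d=ray(name,px,st); return o+d*(z-o[2])/d[2]
def tri(rays):
    A=0;b=0
    for o,d in rays:
        d=d/np.linalg.norm(d);P=np.eye(3)-np.outer(d,d);A=A+P;b=b+P@o
    return np.linalg.solve(A,b)
def proj(name,p):
    c=manip.get_calibration(name);q=np.array(c['rotation']).T@(np.array(p)-np.array(c['position']));F=f(c)
    return c['cx']+F*q[0]/-q[2], c['cy']-F*q[1]/-q[2]
E
python3 - <<'E'
from h import *
for n in ['scene','top','wrist']:
    c=manip.get_calibration(n);print(n,{k:np.round(v,3).tolist() for k,v in c.items() if not isinstance(v,str)})
s=manip.read_state();print(s['time_s'],s['tcp_rot'])
a=manip.read_camera('top');b=manip.read_camera('scene')
save(a,'top.png');save(b,'scene.png')
for cam in['top','scene']:
  for t in['hollow_leaf','bulged_leaf','spare_leaf','mount','mug','sprayer','cutter']:
    for d in manip.silhouettes(t,cam): print(cam,t,round(d['p'],2),np.round(d['location']),d['mask'].sum())
E
```

```text
pics
scene {'fovy': 56.539, 'cx': 323.283, 'cy': 205.395, 'position': [904.236, -489.108, 731.418], 'rotation': [[0.762, -0.484, 0.43], [0.648, 0.56, -0.517], [0.009, 0.672, 0.74]]}
top {'fovy': 54.811, 'cx': 317.557, 'cy': 203.622, 'position': [409.231, -4.384, 996.711], 'rotation': [[-0.011, 0.996, -0.088], [-1.0, -0.009, 0.025], [0.024, 0.089, 0.996]]}
wrist {'fovy': 65.706, 'cx': 320.561, 'cy': 204.83, 'mount': [[-0.001, 0.957, 0.29, 73.769], [1.0, 0.001, -0.001, -1.109], [-0.001, 0.29, -0.957, -142.558], [0.0, 0.0, 0.0, 1.0]]}
0.0 [[ 9.36678027e-01  3.50191537e-01 -4.02283556e-04]
 [ 3.50191669e-01 -9.36676287e-01  1.82446520e-03]
 [ 2.62102805e-04 -1.84981281e-03 -9.99998255e-01]]
top hollow_leaf 0.96 [388. 224.] 659
top hollow_leaf 0.9 [415. 273.] 800
top hollow_leaf 0.74 [395. 170.] 638
top bulged_leaf 0.63 [233. 218.] 650
top spare_leaf 0.96 [461. 194.] 607
top mount 0.63 [289. 121.] 9445
top mug 0.71 [322. 264.] 37
top mug 0.64 [142. 149.] 1465
top sprayer 0.63 [448. 128.] 1418
top sprayer 0.57 [233. 217.] 589
top sprayer 0.3 [388. 227.] 656
top sprayer 0.24 [286. 120.] 9447
top cutter 0.46 [327. 262.] 97
scene hollow_leaf 0.85 [286. 288.] 1043
scene hollow_leaf 0.68 [192. 234.] 811
scene hollow_leaf 0.62 [242. 249.] 873
scene hollow_leaf 0.3 [355. 168.] 520
scene bulged_leaf 0.83 [390. 153.] 427
scene bulged_leaf 0.81 [356. 168.] 553
scene mount 0.96 [406. 249.] 9905
scene mug 0.93 [446. 145.] 1179
scene sprayer 0.67 [269. 345.] 2482
scene cutter 0.8 [277. 190.] 256
```

View pics/top.png

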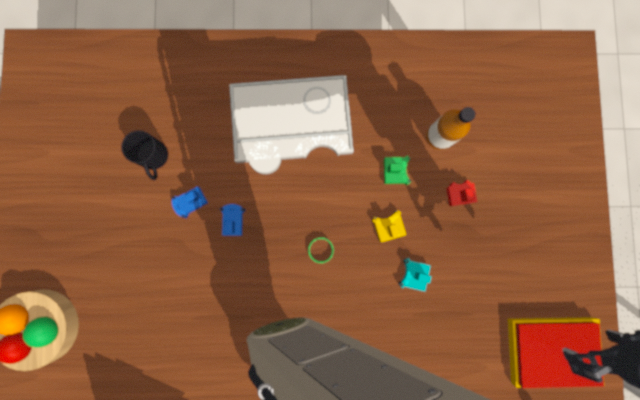

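View pics/scene.png

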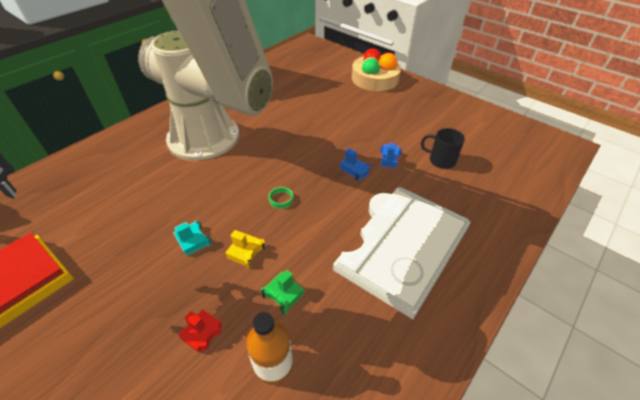

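Top view: the yellow leaf is at (390,227), with cyan (417,275), green (396,170) and red (462,193) look-alikes. The blue ones are at (188,202) and (232,220). The tray's nose is at (265,160) and the bay at (322,155). I'll check distances and take a close crop.

Run:
```python
from h import *
print('base px',proj('top',[0,0,0]))
for n,t,s in [('yellow',(390,228),(244,249)),('blueA',(188,203),(390,155)),('blueB',(232,220),(354,165)),('cutter',(321,250),(281,197)),('green',(397,170),(284,290))]:
    print(n,np.round(tri([ray('top',t),ray('scene',s)])),np.round(onz('top',t,20)), np.linalg.norm(onz('top',t,20)[:2]))
for n,t in [('tl',(230,84)),('tr',(347,76)),('br',(353,153)),('bl',(236,161)),('nose',(265,174)),('bay',(323,146))]: print(n,np.round(onz('top',t,34)))
a=manip.read_camera('top')
save(cv2.resize(a[60:260,160:430],None,fx=2.9,fy=2.9,interpolation=cv2.INTER_CUBIC),'crop.png')
```

```text
base px (np.float64(308.0779262645958), np.float64(403.73629834506323))
yellow [ 433. -214.    9.] [ 432. -212.   20.] 481.3268858583941
blueA [502. 303.   8.] [501. 298.  20.] 582.6984757505313
blueB [456. 187.  19.] [457. 188.  20.] 493.5311527021248
cutter [379. -36.   9.] [379. -36.  20.] 380.45461416602814
green [ 583. -234.   17.] [ 581. -234.   20.] 626.4830798168148
tl [805. 193.  34.]
tr [ 826. -108.   34.]
br [ 623. -120.   34.]
bl [604. 176.  34.]
nose [571. 103.  34.]
bay [642. -44.  34.]
```

View pics/crop.png

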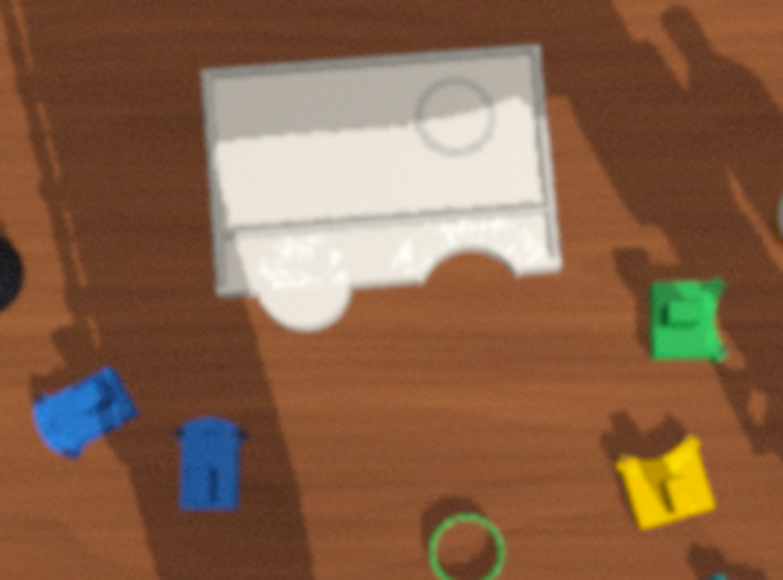

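The crop shows the nearer blue leaf (B, 494 mm from the base against 583 mm for A) at crop (210,465). The yellow leaf is at crop (668,485), with its arc facing the tray and turned about +0.26 rad. The tray is turned about +0.07 rad. Next I move above the yellow leaf.

Request:
move_arm(
  deltas=[
    [20,-14,5,0.012,85],
    [40,-28,10,0.012,85],
    [40,-28,10,0.012,85],
    [40,-28,10,0.012,85],
    [40,-28,10,0.012,85],
    [40,-28,10,0.012,85],
    [40,-28,10,0.012,85],
    [38,-28,10,0.012,85],
    [20,-16,6,0,85],
    [0,0,0,0,85],
    [0,0,0,0,85],
  ],
  squeeze=30,
)

```text
time_s: 2.22
tcp_pos: [435.2, -226.9, 150.5]
tcp_rot: [[0.966, 0.259, 0.0], [0.259, -0.966, -0.001], [-0.0, 0.001, -1.0]]
ft_force: [0.1, 0.3, 0.4]
finger_gap: 0.995
gripper_force: 0.0
```

```bash
cat >> h.py <<'E'
def yaw(s): R=np.array(s['tcp_rot']); return np.arctan2(R[1,0],R[0,0])
E
python3 - <<'E'
from h import *
s=manip.read_state();print(s['time_s'],s['tcp_pos'],yaw(s))
a=manip.read_camera('wrist');save(a,'w1.png');np.savez('w1.npz',a=a,p=s['tcp_pos'],R=s['tcp_rot'])
for t in['hollow_leaf','hollow_leaf_left','hollow_leaf_right']:
    for d in manip.silhouettes(t,'wrist'): print(t,round(d['p'],2),np.round(d['location'],1),d['mask'].sum())
E
```

```text
2.225 [ 435.23776585 -226.88551654  150.50498127] 0.2619093239410715
hollow_leaf 0.82 [373.5  42.3] 4924
hollow_leaf 0.79 [332.5 308. ] 3849
hollow_leaf 0.76 [304.  189.1] 4989
hollow_leaf_left 0.45 [298.  314.4] 107
hollow_leaf_left 0.44 [270.4 157.6] 116
hollow_leaf_left 0.43 [411.8  26.4] 101
hollow_leaf_right 0.58 [335.2 154.6] 81
hollow_leaf_right 0.58 [304.  190.9] 5062
hollow_leaf_right 0.53 [318.6 277. ] 87
```

View pics/w1.png

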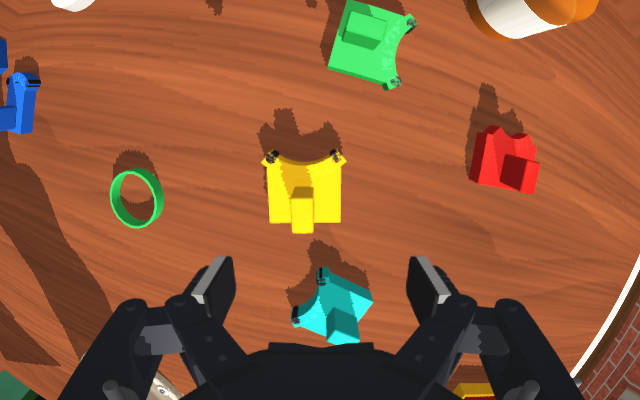

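The wrist view shows the yellow leaf at (304,190), with toes at (270,157) and (335,155) and block top corners at about (291,198) to (313,233). The cyan look-alike lies at (333,310).

Run:
```python
from h import *
s=manip.read_state()
for n,p,z in [('bf_l',(291,198),62),('bf_r',(313.5,198),62),('br_l',(292,233),62),('br_r',(313,233),62),('toeL',(270,157),22),('toeR',(335,155),22),('rearL',(271,222),22),('rearR',(341,222),22),('rearR0',(341,222),0)]:
    print(n,np.round(onz('wrist',p,z,s),1))
a=np.load('w1.npz')['a'][140:245,245:365];save(cv2.resize(a,None,fx=5,fy=5,interpolation=cv2.INTER_CUBIC),'w1c.png')
```

```text
bf_l [ 437.8 -202.    62. ]
bf_r [ 442.3 -218.9   62. ]
br_l [ 409.5 -209.5   62. ]
br_r [ 413.9 -225.8   62. ]
toeL [ 458. -174.   22.]
toeR [ 474.2 -229.3   22. ]
rearL [ 398.4 -188.1   22. ]
rearR [ 415.3 -251.5   22. ]
rearR0 [ 408.  -255.1    0. ]
```

View pics/w1c.png

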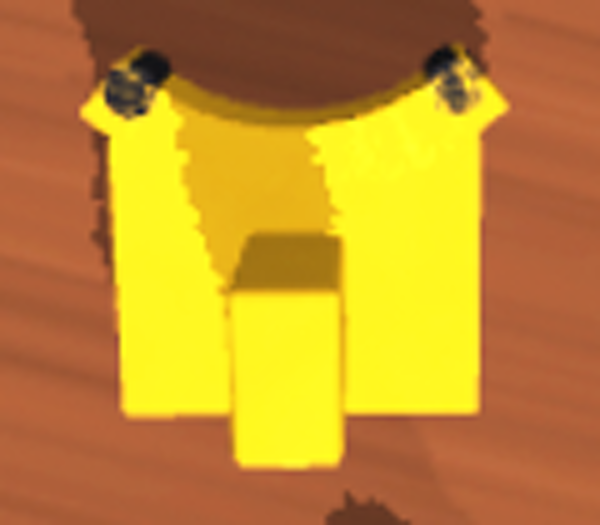

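The block top measures 17.5 x 29 mm at z = 62, which agrees with the given height. Its centre is (426,-214) and its yaw of 0.26 matches the tool's. Descend and grip.

Request:
move_arm(
  deltas=[
    [-3,-8,20,0,85],
    [-2.6,-6.9,40,0,85],
    [0,0,40,0,85],
    [0,0,22,0,85],
    [0,0,0,0,85],
    [0,0,0,0,40],
    [0,0,0,0,10],
    [0,0,0,0,10],
    [0,0,0,0,10],
    [0,0,0,0,10],
    [0,0,0,0,10],
  ],
  squeeze=30,
)

```text
time_s: 3.8
tcp_pos: [426.5, -213.8, 29.0]
tcp_rot: [[0.966, 0.259, 0.001], [0.259, -0.966, -0.001], [0.001, 0.001, -1.0]]
ft_force: [-1.5, 1.0, 4.9]
finger_gap: 0.207
gripper_force: 31.9
```

Run:
```python
from h import *
# fit tray: mask of bright pale in top image; edges
a=manip.read_camera('top')
R=manip.silhouettes('mount','top')
m=R[0]['mask'].astype(np.uint8);print(R[0]['p'])
cs=max(cv2.findContours(m,cv2.RETR_EXTERNAL,cv2.CHAIN_APPROX_NONE)[0],key=cv2.contourArea)[:,0,:].astype(float)
W=np.array([onz('top',p,34)[:2] for p in cs])
from scipy.optimize import least_squares
from scipy.spatial import cKDTree
def model():
    P=[]
    t=np.linspace(0,1,200)
    def seg(a,b): P.extend([np.array(a)*(1-u)+np.array(b)*u for u in t])
    seg((100,-150),(100,150));seg((100,150),(-100,150));seg((-100,-150),(100,-150))
    dn=np.sqrt(40**2-5**2); seg((-100,150),(-100,75+dn)); db=np.sqrt(45**2-20**2)
    seg((-100,75-dn),(-100,-70+db)); seg((-100,-70-db),(-100,-150))
    th=np.linspace(np.pi/2,3*np.pi/2,200); P.extend([(-95+40*np.cos(q),75+40*np.sin(q)) for q in th if -95+40*np.cos(q)<=-100])
    th=np.linspace(-np.pi/3,np.pi/3,200); P.extend([(-120+45*np.cos(q),-70+45*np.sin(q)) for q in th if -120+45*np.cos(q)>=-100])
    return np.array(P)
T=cKDTree(model())
def loc(x): 
    c,s=np.cos(x[2]),np.sin(x[2]); return (W-x[:2])@np.array([[c,-s],[s,c]])
r=least_squares(lambda x:T.query(loc(x))[0],[715,35,0.07],loss='soft_l1')
print(r.x,np.mean(np.abs(r.fun)),len(W))
x=r.x
for n,p in [('nose',(-95,75)),('bay',(-120,-70))]:
    c,s=np.cos(x[2]),np.sin(x[2]); print(n,x[:2]+np.array([[c,-s],[s,c]])@p)
s=manip.read_state();print(s['tcp_pos'],s['finger_gap'],s['gripper_force'])
```

```text
0.63
[7.14692303e+02 3.76464713e+01 7.69719656e-02] 1.896317492149665 386
nose [614.20638759 105.11928697]
bay [600.43032702 -41.37378507]
[ 426.50532177 -213.79754018   28.96910972] 0.2058426326055949 31.90477967262268
```

Request:
move_arm(
  deltas=[
    [0,0,-5,0.045,10],
    [0,0,-10,0.05,10],
    [0,0,-10,0.05,10],
    [0,0,-5,0.04,10],
    [6.7,-16.5,0,0,10],
    [13.5,-33.5,0,0,10],
    [13.5,-33.5,0,0,10],
    [13.5,-33.5,0,0,10],
    [13.5,-33.5,0,0,10],
    [13.5,-33.5,0,0,10],
    [13.5,-33.5,0,0,10],
    [13.5,-33.5,0,0,10],
    [13.5,-33.5,0,0,10],
    [7,-19,0,0,10],
    [0,0,10,0,10],
    [0,0,12,0,10],
    [0,0,7,0,10],
    [0,0,0,0,10],
    [0,0,0,0,10],
  ],
)

```text
time_s: 6.28
tcp_pos: [523.8, 97.7, 28.9]
tcp_rot: [[0.997, 0.075, -0.001], [0.075, -0.997, -0.0], [-0.001, 0.0, -1.0]]
ft_force: [0.1, 0.4, -1.1]
finger_gap: 0.204
gripper_force: 31.4
```

Run:
```python
from h import *
s=manip.read_state();print(s['time_s'],s['tcp_pos'],yaw(s),s['ft_force'],s['gripper_force'])
a=manip.read_camera('wrist');np.savez('w2.npz',a=a,p=s['tcp_pos'],R=s['tcp_rot'])
save(a,'w2.png')
```

```text
6.275 [523.8318651   97.65288749  28.91295556] 0.07547179265714843 [ 0.09723039  0.38013756 -1.06003441] 31.37363612651825
```

View pics/w2.png

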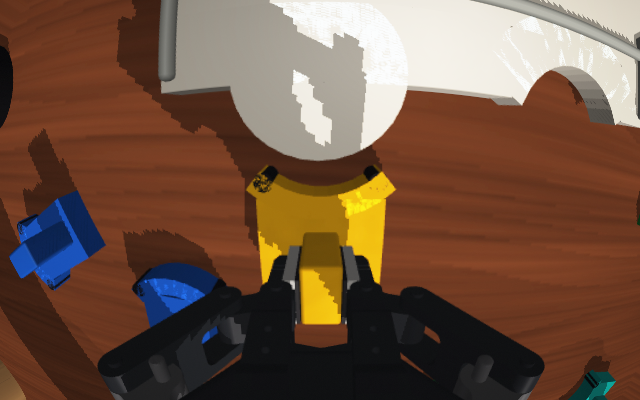

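The wrist view shows the nose disc (edge bottom at (318,160)) just ahead of the yellow leaf's toes at (266,178) and (373,174). The bay arc is at right (565,70), and blue leaf B is at left (180,290). I'll fit the circles.

```bash
cat > fit.py <<'E'
from h import *
from scipy.optimize import least_squares
def edge(a,s):
    hsv=cv2.cvtColor(a,cv2.COLOR_RGB2HSV)
    m=((hsv[:,:,1]<60)&(hsv[:,:,2]>110)).astype(np.uint8)
    cs=max(cv2.findContours(cv2.morphologyEx(m,cv2.MORPH_OPEN,np.ones((3,3))),cv2.RETR_EXTERNAL,cv2.CHAIN_APPROX_NONE)[0],key=cv2.contourArea)[:,0,:].astype(float)
    return cs,np.array([onz('wrist',p,34,s)[:2] for p in cs])
def circ(W,c0,r,tol=5,sel=lambda d:True,free=False):
    c=np.array(c0,float)
    for _ in range(6):
        d=W-c; k=(abs(np.hypot(*d.T)-r)<tol)&sel(d)
        if k.sum()<8: break
        f=least_squares(lambda x:np.hypot(*(W[k]-x[:2]).T)-r,c,loss='soft_l1'); c=f.x
    return c,k.sum(),np.std(f.fun)
E
python3 - <<'E'
from fit import *
z=np.load('w2.npz');s={'tcp_pos':z['p'],'tcp_rot':z['R']}
cs,W=edge(z['a'],s)
n=circ(W,(614,105),40,8,lambda d:d[:,0]<-8);print('nose',n)
b=circ(W,(600,-41),45,8,lambda d:(d[:,0]>24));print('bay',b)
v=n[0]-b[0];print('vec',v,'yaw',np.arctan2(v[1],v[0])-np.arctan2(145,25),np.hypot(*v),np.hypot(145,25))
k=(W[:,1]>147)&(W[:,1]<176)&(W[:,0]<630);print('edge pts',W[k][::5].round(1).tolist())
for n_,p,h in [('toeL',(264,183),22),('toeR',(372,176),22),('bf_l',(302,234),62),('bf_r',(338,234),62),('blueL',(136,286),22),('blueR',(226,280),22)]: print(n_,onz('wrist',p,h,s).round(1))
a=z['a'][140:220,220:420];save(cv2.resize(a,None,fx=4,fy=4,interpolation=cv2.INTER_CUBIC),'w2c.png')
E
```

```text
nose (array([616.43881288, 106.8167425 ]), np.int64(231), np.float64(1.2168607861466232))
bay (array([600.96217004, -39.49319975]), np.int64(87), np.float64(2.709441841286241))
vec [ 15.47664285 146.30994225] yaw 0.06534727661226158 147.1262236167934 147.13938969562162
edge pts [[630.0, 174.5], [627.5, 174.3], [625.0, 174.0], [622.5, 173.8], [620.0, 173.6], [617.6, 173.4], [615.1, 173.2], [612.7, 173.5], [606.1, 175.9], [606.0, 173.1], [606.4, 170.4], [606.3, 167.8], [606.7, 165.2], [607.1, 162.6], [607.0, 160.1], [607.5, 157.6], [607.4, 155.1], [607.4, 152.7], [607.8, 150.3], [607.8, 147.9]]
toeL [561.2 129.8  22. ]
toeR [568.7  76.4  22. ]
bf_l [551.9 107.9  62. ]
bf_r [552.9  94.1  62. ]
blueL [488.  216.2  22. ]
blueR [502.7 151.6  22. ]
```

View pics/w2c.png

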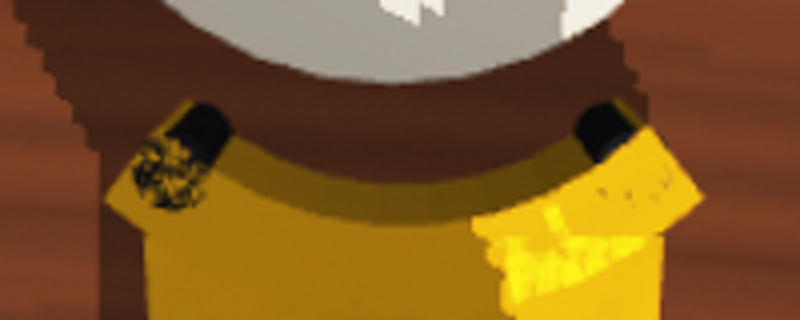

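Relative to the leaf, the nose centre is about 18 mm ahead and 1.4 mm towards -y of the tool. The yaw already fits. Approach.

Request:
move_arm(
  deltas=[
    [6,-1.4,0,0,10],
    [6,0,0,0,10],
    [2,0,0,0,10],
    [1,0,0,0,10],
    [0,0,0,0,10],
  ],
)

```text
time_s: 6.95
tcp_pos: [538.9, 101.0, 29.2]
tcp_rot: [[0.997, 0.077, -0.0], [0.077, -0.997, -0.0], [-0.0, 0.0, -1.0]]
ft_force: [-0.0, 0.2, -1.6]
finger_gap: 0.206
gripper_force: 31.4
```

Request:
move_arm(
  deltas=[
    [1,0,0,0,10],
    [0,0,0,0,10],
  ],
)

```text
time_s: 7.2
tcp_pos: [540.0, 101.0, 29.3]
tcp_rot: [[0.997, 0.077, 0.0], [0.077, -0.997, -0.0], [0.0, 0.0, -1.0]]
ft_force: [-0.9, -0.1, -2.0]
finger_gap: 0.204
gripper_force: 31.4
```

Request:
move_arm(
  deltas=[
    [0.7,0,0,0,10],
    [0,0,0,0,10],
  ],
)

```text
time_s: 7.45
tcp_pos: [540.7, 101.1, 29.3]
tcp_rot: [[0.997, 0.077, 0.0], [0.077, -0.997, -0.0], [0.0, 0.0, -1.0]]
ft_force: [0.8, 0.0, -2.2]
finger_gap: 0.207
gripper_force: 31.4
```

Request:
move_arm(
  deltas=[
    [0.5,0,0,0,10],
    [0,0,0,0,10],
  ],
)

```text
time_s: 7.7
tcp_pos: [540.9, 101.0, 29.2]
tcp_rot: [[0.997, 0.077, -0.0], [0.077, -0.997, -0.0], [-0.0, 0.0, -1.0]]
ft_force: [0.2, 0.3, -1.8]
finger_gap: 0.206
gripper_force: 31.4
```

Request:
move_arm(
  deltas=[
    [0.5,0,0,0,10],
    [0,0,0,0,10],
  ],
)

```text
time_s: 7.95
tcp_pos: [541.2, 101.0, 29.1]
tcp_rot: [[0.997, 0.077, -0.001], [0.077, -0.997, -0.0], [-0.001, 0.0, -1.0]]
ft_force: [-1.6, -1.3, -1.2]
finger_gap: 0.208
gripper_force: 31.4
```

Request:
move_arm(
  deltas=[
    [0.5,0,0,0,10],
    [0,0,0,0,10],
  ],
)

```text
time_s: 8.2
tcp_pos: [541.4, 100.9, 29.0]
tcp_rot: [[0.997, 0.076, -0.001], [0.076, -0.997, -0.001], [-0.002, 0.0, -1.0]]
ft_force: [-3.8, -1.9, -1.4]
finger_gap: 0.204
gripper_force: 31.4
```

Request:
move_arm(
  deltas=[
    [0.4,0,0,0,10],
    [0,0,0,0,10],
  ],
)

```text
time_s: 8.45
tcp_pos: [541.5, 100.9, 28.9]
tcp_rot: [[0.997, 0.076, -0.002], [0.076, -0.997, -0.001], [-0.002, 0.001, -1.0]]
ft_force: [-4.7, -1.8, -0.4]
finger_gap: 0.212
gripper_force: 31.4
```

Request:
move_arm(
  deltas=[
    [0.3,0.4,0,0,10],
    [0,0,0,0,10],
  ],
)

```text
time_s: 8.7
tcp_pos: [541.9, 100.5, 28.8]
tcp_rot: [[0.997, 0.076, -0.002], [0.076, -0.997, -0.001], [-0.002, 0.001, -1.0]]
ft_force: [-3.3, -3.3, -1.5]
finger_gap: 0.208
gripper_force: 31.4
```

Request:
move_arm(
  deltas=[
    [0.4,0.2,0,0,10],
    [0,0,0,0,10],
  ],
)

```text
time_s: 8.95
tcp_pos: [542.1, 100.3, 28.8]
tcp_rot: [[0.997, 0.076, -0.002], [0.076, -0.997, -0.001], [-0.002, 0.001, -1.0]]
ft_force: [-4.3, -3.2, -2.8]
finger_gap: 0.204
gripper_force: 31.4
```

Run:
```python
from h import *
for i in range(4):
    a=manip.read_camera('wrist'); s=manip.read_state(); print(np.round(s['ft_force'],1),np.round(s['torque'],2),np.round(s['tcp_pos'],2),yaw(s).round(4))
save(cv2.resize(a[110:230,220:420],None,fx=4,fy=4,interpolation=cv2.INTER_CUBIC),'w3c.png');np.savez('w3.npz',a=a,p=s['tcp_pos'],R=s['tcp_rot'])
from fit import *
cs,W=edge(a,s);print(circ(W,(616,106),40,6,lambda d:d[:,0]<-8))
```

```text
[-4.6 -3.4 -1.8] [-0.68  0.97 -0.22] [542.12 100.32  28.79] 0.0764
[-5.2 -2.5 -1.7] [-0.66  1.01 -0.29] [542.14 100.32  28.78] 0.0764
[-4.1 -2.9 -2.3] [-0.68  1.   -0.25] [542.09 100.3   28.77] 0.0764
[-4.4 -3.  -0.8] [-0.67  1.05 -0.23] [542.1  100.29  28.78] 0.0764
(array([616.68340959, 106.70585015]), np.int64(225), np.float64(0.8243314632205586))
```

View pics/w3c.png

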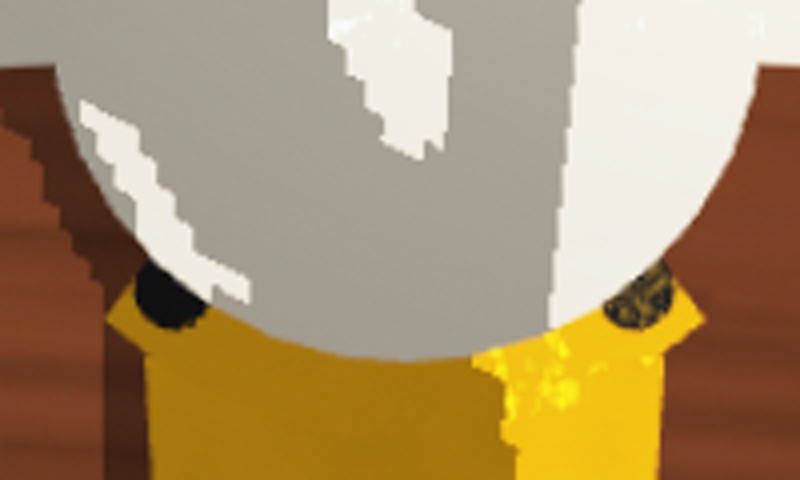

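The torque (-0.25 N m) fits contact at the right toe only, so the leaf must go further to -y while sliding forward.

Request:
move_arm(
  deltas=[
    [0.4,0.5,0,0,10],
    [0.3,0.5,0,0,10],
    [0,0,0,0,10],
  ],
)

```text
time_s: 9.52
tcp_pos: [542.2, 100.0, 28.7]
tcp_rot: [[0.997, 0.077, -0.003], [0.077, -0.997, 0.0], [-0.003, -0.001, -1.0]]
ft_force: [-6.8, -0.5, -0.2]
finger_gap: 0.208
gripper_force: 31.7
```

```bash
cat > ft.py <<'E'
from h import *
import sys
px,py=float(sys.argv[1]),float(sys.argv[2]); ya=0.07; out=[]
for i in range(3):
    manip.read_camera('wrist'); s=manip.read_state(); out.append(np.r_[s['ft_force'],s['torque']])
o=np.mean(out,0);c,q=np.cos(ya),np.sin(ya);fx=o[0]*c+o[1]*q;fy=-o[0]*q+o[1]*c
print('t',round(s['time_s'],2),'mount fx,fy',round(fx,1),round(fy,1),'fz',round(o[2],1),'tz',round(o[5],3),np.round(s['tcp_pos'],2))
# toe normal forces (frictionless) from fx, fy, tz
sg=float(sys.argv[3]) # +1 convex nose: L normal (-c,+s); -1 bay: L normal (-c,-s)
C,S=np.cos(np.radians(40)),np.sin(np.radians(40))
nL,nR=np.array([-C,sg*S]),np.array([-C,-sg*S])
A=np.array([[nL[0],nR[0]],[nL[1],nR[1]],[(px*nL[1]-py*nL[0])/.05,(px*nR[1]+py*nR[0])/.05]])
b=np.array([fx,fy,o[5]/.05])
print('NL,NR',np.round(np.linalg.lstsq(A,b,rcond=None)[0],1),'force-only',np.round(np.linalg.solve(A[:2],b[:2]),1))
E
python3 ft.py .0405 .029 1
```

```text
t 9.68 mount fx,fy -5.5 -0.7 fz -0.1 tz -0.079 [542.22 100.04  28.77]
NL,NR [2.8 4.3] force-only [3.  4.1]
```

Request:
move_arm(
  deltas=[
    [0.4,0.2,0,0,10],
    [0.2,0,0,0,10],
    [0,0,0,0,10],
    [0,0,0,0,10],
  ],
)

```text
time_s: 10.18
tcp_pos: [542.2, 100.0, 28.8]
tcp_rot: [[0.997, 0.077, -0.004], [0.077, -0.997, 0.001], [-0.004, -0.001, -1.0]]
ft_force: [-7.6, -0.6, 1.0]
finger_gap: 0.208
gripper_force: 31.9
```

```bash
python3 ft.py .0405 .029 1
```

```text
t 10.32 mount fx,fy -7.3 -0.2 fz 1.6 tz -0.098 [542.21 100.01  28.77]
NL,NR [4.  5.5] force-only [4.6 4.9]
```

Request:
move_arm(
  deltas=[
    [0,0,0,0,10],
    [0,0,0,0,10],
    [0,0,0,0,10],
    [0,0,0,0,10],
    [0,0,0,0,10],
    [0,0,0,0,10],
    [0,0,0,0,10],
    [0,0,0,0,10],
    [0,0,0,0,10],
    [0,0,0,0,10],
  ],
)

```text
time_s: 11.58
tcp_pos: [542.2, 100.0, 28.8]
tcp_rot: [[0.997, 0.077, -0.004], [0.077, -0.997, 0.001], [-0.004, -0.001, -1.0]]
ft_force: [-7.6, -1.0, 1.1]
finger_gap: 0.201
gripper_force: 31.9
```

```bash
python3 ft.py .0405 .029 1
```

```text
t 11.72 mount fx,fy -8.0 0.1 fz 1.3 tz -0.086 [542.26 100.01  28.8 ]
NL,NR [4.6 5.8] force-only [5.3 5.2]
```

Request:
move_arm(
  deltas=[
    [-0.8,0,0,0,10],
    [-0.5,0,0,0,10],
    [0,0,0,0,30],
    [0,0,0,0,50],
    [0,0,0,0,50],
    [0,0,0,0,50],
    [0,0,-20,0,50],
    [0,0,-40,0,50],
    [-20,-25,-40,0,60],
    [-40,-45,-20,0,85],
    [-24,-25,0,0,85],
    [0,0,0,0,85],
    [0,0,0,0,85],
  ],
)

```text
time_s: 13.35
tcp_pos: [457.4, 148.3, 149.6]
tcp_rot: [[0.992, 0.128, -0.003], [0.128, -0.991, 0.03], [0.001, -0.03, -1.0]]
ft_force: [0.5, -0.3, 0.3]
finger_gap: 0.997
gripper_force: 0.0
```

Run:
```python
from h import *
s=manip.read_state();print(s['time_s'],s['tcp_pos'],yaw(s),s['ft_force'])
a=manip.read_camera('wrist');save(a,'w4.png');np.savez('w4.npz',a=a,p=s['tcp_pos'],R=s['tcp_rot'])
```

```text
13.35 [457.42333377 148.31992269 149.64430019] 0.12859993365842975 [ 0.45939948 -0.29293166  0.27133039]
```

View pics/w4.png

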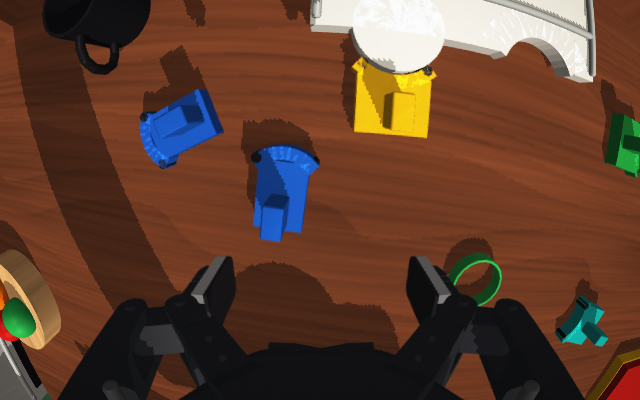

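The wrist view shows yellow seated on the nose at (393,95), and blue leaf B at (283,190) with its block top at (272,222). The commanded pose was not fully reached, so I check the joints.

Run:
```python
from h import *
s=manip.read_state();print(np.round(s['joints'],3),np.round(s['qvel'],3),np.round(s['tcp_rot'],3).tolist())
for n,p,z in [('bf_l',(264,206),62),('bf_r',(287,209),62),('br_l',(261,239),62),('br_r',(281,241),62),('toeL',(257,158),22),('toeR',(316,163),22),('rearL',(252,222),22),('rearR',(302,231),22)]:
    print(n,np.round(onz('wrist',p,z,s),1))
a=manip.read_camera('wrist')[135:255,235:335];save(cv2.resize(a,None,fx=5,fy=5,interpolation=cv2.INTER_CUBIC),'w4c.png')
```

```text
[ 0.127  0.172 -0.344  1.054  0.03   3.141] [-0.005  0.01   0.004  0.004 -0.001  0.   ] [[0.992, 0.128, -0.003], [0.128, -0.991, 0.03], [0.001, -0.03, -1.0]]
bf_l [454.  196.4  62. ]
bf_r [454.  177.9  62. ]
br_l [425.2 197.   62. ]
br_r [426.  180.3  62. ]
toeL [484.5 213.8  22. ]
toeR [486.5 160.7  22. ]
rearL [423.1 214.2  22. ]
rearR [421.  165.8  22. ]
```

View pics/w4c.png

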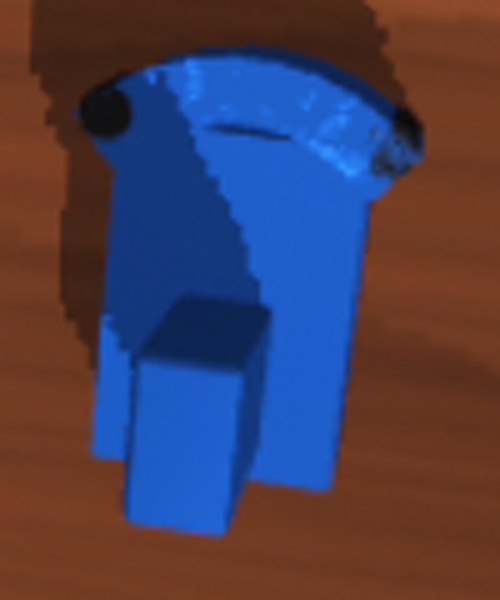

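Joint 6 is at its limit. The same grasp turned by half keeps it mid-range, so roll back by about 3.0 rad.

Request:
move_arm(
  deltas=[
    [0,0,0,-0.177,85],
    [0,0,0,-0.177,85],
    [0,0,0,-0.177,85],
    [0,0,0,-0.177,85],
    [0,0,0,-0.177,85],
    [0,0,0,-0.177,85],
    [0,0,0,-0.177,85],
    [0,0,0,-0.177,85],
    [0,0,0,-0.177,85],
    [0,0,0,-0.177,85],
    [0,0,0,-0.177,85],
    [0,0,0,-0.177,85],
    [0,0,0,-0.177,85],
    [0,0,0,-0.177,85],
    [0,0,0,-0.177,85],
    [0,0,0,-0.177,85],
    [0,0,0,-0.177,85],
    [0,0,0,0,85],
  ],
)

```text
time_s: 15.7
tcp_pos: [457.1, 148.1, 149.1]
tcp_rot: [[-1.0, 0.007, -0.005], [0.006, 1.0, 0.03], [0.005, 0.03, -1.0]]
ft_force: [0.7, -0.8, -0.6]
finger_gap: 1.002
gripper_force: 0.0
```

Request:
move_arm(
  deltas=[
    [8,16,6,0,85],
    [9.4,23.2,10,0,85],
    [0,0,5.3,0,85],
    [0,0,0,0,85],
  ],
)

```text
time_s: 16.2
tcp_pos: [438.6, 188.5, 128.9]
tcp_rot: [[-1.0, 0.004, -0.005], [0.004, 1.0, 0.029], [0.005, 0.029, -1.0]]
ft_force: [-0.1, -0.2, 0.3]
finger_gap: 0.996
gripper_force: 0.0
```

```bash
cat > leaf.py <<'E'
from h import *
from scipy.optimize import minimize
def wproj(P,s):
    c=manip.get_calibration('wrist');M=np.array(c['mount']);R=np.array(s['tcp_rot'])
    q=((P-np.array(s['tcp_pos']))@R-M[:3,3])@M[:3,:3]; v=np.c_[q[:,0],-q[:,1],-q[:,2]]
    h=np.hypot(v[:,0],v[:,1]);r=np.arctan2(h,v[:,2])*f(c); return np.c_[c['cx']+r*v[:,0]/h,c['cy']+r*v[:,1]/h]
th=np.radians(np.linspace(-42,42,15))
plate=np.vstack([[(-20,-30),(-20,30)],np.c_[15+45*np.cos(th),45*np.sin(th)][::-1]])
ext=lambda p,z0,z1: np.vstack([np.c_[p,np.full(len(p),z0)],np.c_[p,np.full(len(p),z1)]])
blk=np.array([(-15,-9),(15,-9),(15,9),(-15,9)])
parts=[ext(plate,0,22),ext(blk,22,62)]
def render(x,s):
    m=np.zeros((800,1280),np.uint8);c,q=np.cos(x[2]),np.sin(x[2]);Rz=np.array([[c,-q,0],[q,c,0],[0,0,1]])
    for p in parts:
        h=cv2.convexHull(np.float32(wproj(p@Rz.T+[x[0],x[1],0],s)*2+.5)); cv2.fillConvexPoly(m,np.round(h*16).astype(np.int32),1,shift=4)
    return m
def fitleaf(a,s,x0,lo=(100,120,40),hi=(125,255,255)):
    hsv=cv2.cvtColor(cv2.resize(a,None,fx=2,fy=2,interpolation=cv2.INTER_LINEAR),cv2.COLOR_RGB2HSV);m=cv2.inRange(hsv,lo,hi)//255
    near=cv2.dilate(render(x0,s),np.ones((61,61)));m=m*near
    fn=lambda x:(render(x,s)!=m).sum()
    best=None
    for y0 in (-.1,0,.1):
        r=minimize(fn,np.array(x0)+[0,0,y0],method='Nelder-Mead',options=dict(initial_simplex=np.array(x0)+[0,0,y0]+np.array([[0,0,0],[6,0,0],[0,6,0],[0,0,.1]])))
        if best is None or r.fun<best.fun: best=r
    return best.x,best.fun/max(m.sum(),1)
E
python3 - <<'E'
from leaf import *
z=np.load('w4.npz');print('w4',fitleaf(z['a'],{'tcp_pos':z['p'],'tcp_rot':z['R']},(440,188,0.)))
s=manip.read_state();a=manip.read_camera('wrist');np.savez('w5.npz',a=a,p=s['tcp_pos'],R=s['tcp_rot'])
print(s['tcp_pos'],yaw(s));print('w5',fitleaf(a,s,(440,188,0.)))
E
```

```text
w4 (array([ 4.38783898e+02,  1.88972401e+02, -6.22621765e-02]), np.float64(0.25893440836783616))
[438.62848886 188.48008218 128.8984509 ] 3.1378354173462677
w5 (array([ 4.39333439e+02,  1.89238361e+02, -1.00759433e-02]), np.float64(0.27290538798659447))
```

Run:
```python
from leaf import *
for n in ('w4','w5'):
    z=np.load(n+'.npz');s={'tcp_pos':z['p'],'tcp_rot':z['R']}
    for lo,hi in [((95,120,20),(135,255,255)),((100,150,60),(130,255,255))]:
        print(n,fitleaf(z['a'],s,(439,189,0.),lo,hi))
    # straight plate side / block edges via hough-free: minAreaRect of blue mask pixels back-projected at z=22
    print(cv2.inRange(cv2.cvtColor(z['a'],cv2.COLOR_RGB2HSV),(95,120,20),(135,255,255)).sum()/255)
z=np.load('w5.npz');a=z['a'];s={'tcp_pos':z['p'],'tcp_rot':z['R']}
m=cv2.inRange(cv2.cvtColor(a,cv2.COLOR_RGB2HSV),(95,120,20),(135,255,255));r=(render((439,189,0),s)[::2,::2]);m=m*cv2.dilate(r,np.ones((25,25)))
ys,xs=np.where(m);print(xs.min(),xs.max(),ys.min(),ys.max());ys2,xs2=np.where(r);print(xs2.min(),xs2.max(),ys2.min(),ys2.max())
for y in range(ys.min(),ys.max()+1,6):
    q=np.where(m[y])[0];k=np.where(r[y])[0]; print(y,q.min() if len(q) else None,q.max() if len(q) else None,len(q),'|',(k.min(),k.max()) if len(k) else None)
```

```text
w4 (array([ 4.39366543e+02,  1.88568577e+02, -5.87557330e-02]), np.float64(0.2582471420794774))
w4 (array([ 4.38504690e+02,  1.89209969e+02, -6.79370484e-02]), np.float64(0.2769519809913245))
8485.0
w5 (array([ 4.39386297e+02,  1.90361872e+02, -8.96991379e-03]), np.float64(0.2660790242402501))Traceback (most recent call last):
  File "<stdin>", line 5, in <module>
  File "leaf.py", line 23, in fitleaf
    r=minimize(fn,np.array(x0)+[0,0,y0],method='Nelder-Mead',options=dict(initial_simplex=np.array(x0)+[0,0,y0]+np.array([[0,0,0],[6,0,0],[0,6,0],[0,0,.1]])))
    res = _minimize_neldermead(fun, x0, args, callback, bounds=bounds,
                               **options)
    fxr = func(xr)
    fx = function(np.copy(x), *(wrapper_args + args))
  File "leaf.py", line 20, in <lambda>
    fn=lambda x:(render(x,s)!=m).sum()
                 ~~~~~~^^^^^
  File "leaf.py", line 15, in render
    h=cv2.convexHull(np.float32(wproj(p@Rz.T+[x[0],x[1],0],s)*2+.5)); cv2.fillConvexPoly(m,np.round(h*16).astype(np.int32),1,shift=4)
                                ~~~~~^^^^^^^^^^^^^^^^^^^^^^^^
  File "leaf.py", line 4, in wproj
    c=manip.get_calibration('wrist');M=np.array(c['mount']);R=np.array(s['tcp_rot'])
ValueError: time passes only in moves, steps and waits
```

```bash
python3 - <<'E'
import h
from h import manip
c=manip.get_calibration('wrist'); 
import pickle; pickle.dump({k:c[k] for k in c},open('wc.pkl','wb'))
E
sed -i "s/c=manip.get_calibration('wrist');M/c=WC;M/; s/^from scipy.optimize import minimize/from scipy.optimize import minimize\nimport pickle; WC=pickle.load(open('wc.pkl','rb'))/" leaf.py
python3 - <<'E'
from leaf import *
z=np.load('w5.npz');a=z['a'];s={'tcp_pos':z['p'],'tcp_rot':z['R']}
r=(render((439.3,189.5,0),s)[::2,::2]);d=cv2.dilate(r,np.ones((25,25)))
m=cv2.inRange(cv2.cvtColor(a,cv2.COLOR_RGB2HSV),(95,120,20),(135,255,255))*d
ys=np.where(d)[0]
for y in range(ys.min(),ys.max()+1,6):
    q=np.where(m[y])[0];k=np.where(r[y])[0]; print(y,(q.min(),q.max(),len(q)) if len(q) else None,'|',(k.min(),k.max(),len(k)) if len(k) else None)
E
```

```text
165 None | None
171 None | None
177 (np.int64(292), np.int64(343), 52) | (np.int64(284), np.int64(350), 67)
183 (np.int64(291), np.int64(345), 55) | (np.int64(281), np.int64(353), 73)
189 (np.int64(291), np.int64(345), 55) | (np.int64(282), np.int64(353), 72)
195 (np.int64(291), np.int64(345), 55) | (np.int64(282), np.int64(353), 72)
201 (np.int64(291), np.int64(345), 55) | (np.int64(282), np.int64(353), 72)
207 (np.int64(291), np.int64(345), 55) | (np.int64(282), np.int64(352), 71)
213 (np.int64(292), np.int64(344), 53) | (np.int64(283), np.int64(352), 70)
219 (np.int64(291), np.int64(344), 54) | (np.int64(283), np.int64(352), 70)
225 (np.int64(292), np.int64(344), 53) | (np.int64(283), np.int64(352), 70)
231 (np.int64(292), np.int64(343), 52) | (np.int64(283), np.int64(352), 70)
237 (np.int64(290), np.int64(344), 55) | (np.int64(284), np.int64(352), 69)
243 (np.int64(285), np.int64(349), 64) | (np.int64(284), np.int64(351), 68)
249 (np.int64(284), np.int64(349), 65) | (np.int64(284), np.int64(351), 68)
255 (np.int64(285), np.int64(341), 57) | (np.int64(284), np.int64(351), 68)
261 (np.int64(294), np.int64(340), 47) | (np.int64(290), np.int64(345), 56)
267 None | (np.int64(305), np.int64(330), 26)
273 None | None
279 None | None
```

Request:
move_arm(
  deltas=[
    [-0.6,-0.8,20,0,85],
    [-0.6,-0.8,35,0,85],
    [0,0,30,0,85],
    [0,0,15,0,85],
    [0,0,0,0,85],
    [0,0,0,0,40],
    [0,0,0,0,10],
    [0,0,0,0,10],
    [0,0,0,0,10],
    [0,0,0,0,10],
    [0,0,0,0,10],
  ],
)

```text
time_s: 17.62
tcp_pos: [440.2, 189.3, 30.3]
tcp_rot: [[-1.0, 0.004, -0.003], [0.004, 1.0, 0.029], [0.003, 0.029, -1.0]]
ft_force: [-1.8, -2.5, 6.9]
finger_gap: 0.21
gripper_force: 29.2
```

Run:
```python
from h import *
s=manip.read_state();print(s['time_s'],np.round(s['tcp_pos'],2),yaw(s),np.round(s['tcp_rot'],4).tolist(),s['joints'].round(2) if hasattr(s['joints'],'round') else s['joints'],s['ft_force'])
```

```text
17.625 [440.2  189.25  30.3 ] 3.137474394598099 [[-1.0, 0.0042, -0.0032], [0.0041, 0.9996, 0.0286], [0.0033, 0.0285, -0.9996]] [ 0.22  0.29 -0.52  0.75  0.03  0.22] [-1.84196078 -2.53690983  6.8915727 ]
```

Request:
move_arm(
  deltas=[
    [0,0,-5,-0.014,10],
    [0,0,-10,-0.03,10],
    [0,0,-10,-0.03,10],
    [0,0,-5,0,10],
    [1,-14.4,-0.4,0,10],
    [2,-28.8,-0.8,0,10],
    [2,-28.8,-0.8,0,10],
    [2,-28.8,-0.8,0,10],
    [2,-28.8,-0.8,0,10],
    [2,-28.8,-0.8,0,10],
    [2,-28.8,-0.8,0,10],
    [2,-28.8,-0.8,0,10],
    [1,-14.4,-0.4,0,10],
    [-12,-0.8,0,0,10],
    [-23,-1.6,-0.1,0,10],
    [-23,-1.6,-0.1,0,10],
    [-23,-1.6,-0.1,0,10],
    [-23,-1.6,-0.1,0,10],
    [-12.4,-1,-0.1,0,10],
    [0,0,0,0,10],
  ],
)

```text
time_s: 20.12
tcp_pos: [557.5, -41.7, 58.7]
tcp_rot: [[-0.997, -0.071, -0.004], [-0.071, 0.997, 0.03], [0.002, 0.03, -1.0]]
ft_force: [0.4, 0.9, -2.4]
finger_gap: 0.207
gripper_force: 29.6
```

Run:
```python
from h import *
s=manip.read_state();print(s['time_s'],np.round(s['tcp_pos'],2),yaw(s)-np.pi,np.round(s['tcp_rot'],4).tolist(),s['ft_force'])
manip.read_camera('top')
for n in['hollow_leaf','bulged_leaf','hollow_leaf_arc']:
  for d in manip.silhouettes(n,'top'): print(n,round(d['p'],2),d['location'],onz('top',d['location'],22).round(0))
```

```text
20.125 [557.49 -41.7   58.66] -6.211773515312322 [[-0.9974, -0.0712, -0.0045], [-0.0714, 0.997, 0.0298], [0.0023, 0.0301, -0.9995]] [ 0.3600283   0.92162798 -2.41370041]
hollow_leaf 0.82 [414.4, 271.9] [ 321. -270.   22.]
hollow_leaf 0.76 [266.5, 182.6] [551. 101.  22.]
hollow_leaf 0.76 [394.5, 172.0] [ 576. -227.   22.]
bulged_leaf 0.65 [188.3, 201.1] [505. 297.  22.]
bulged_leaf 0.45 [268.3, 116.3] [723.  96.  22.]
hollow_leaf_arc 0.88 [266.7, 182.5] [551. 100.  22.]
hollow_leaf_arc 0.76 [392.3, 171.4] [ 577. -221.   22.]
hollow_leaf_arc 0.6 [413.6, 275.0] [ 314. -268.   22.]
hollow_leaf_arc 0.52 [270.5, 119.1] [716.  90.  22.]
```

Request:
move_arm(
  deltas=[
    [0,-0.8,10,0,10],
    [0,-0.8,12,0,10],
    [0,0,6,0,10],
    [0,0,0,0,10],
    [-8,0,0,0,10],
    [-10,0,0,0,10],
    [-6,0,0,0,10],
    [0,0,0,0,10],
  ],
)

```text
time_s: 21.32
tcp_pos: [581.7, -41.3, 30.7]
tcp_rot: [[-0.998, -0.07, -0.004], [-0.071, 0.997, 0.03], [0.002, 0.03, -1.0]]
ft_force: [-0.6, -0.3, -1.4]
finger_gap: 0.207
gripper_force: 29.7
```

Request:
move_arm(
  deltas=[
    [-1,0,0,0,10],
    [-1,0,0,0,10],
    [0,0,0,0,10],
  ],
)

```text
time_s: 21.7
tcp_pos: [582.7, -41.2, 30.9]
tcp_rot: [[-0.998, -0.07, -0.004], [-0.07, 0.997, 0.03], [0.002, 0.03, -1.0]]
ft_force: [0.2, -0.3, -1.1]
finger_gap: 0.203
gripper_force: 29.7
```

```bash
python3 ft.py .0456 .026 -1
python3 - <<'E'
from fit import *
s=manip.read_state();a=manip.read_camera('wrist');np.savez('w6.npz',a=a,p=s['tcp_pos'],R=s['tcp_rot'])
R=np.array(s['tcp_rot']);print(np.arctan2(-R[1,0],-R[0,0]))
E
```

```text
t 21.85 mount fx,fy -0.3 -0.1 fz -1.2 tz 0.016 [582.71 -41.17  30.87]
NL,NR [0.2 0.2] force-only [0.3 0.1]
0.0702679507846695
```

Request:
move_arm(
  deltas=[
    [-0.7,0,0,0,10],
    [-0.5,0,0,0,10],
    [0,0,0,0,10],
  ],
)

```text
time_s: 22.28
tcp_pos: [584.2, -41.1, 30.9]
tcp_rot: [[-0.998, -0.07, -0.004], [-0.07, 0.997, 0.03], [0.002, 0.03, -1.0]]
ft_force: [0.4, 0.5, -1.2]
finger_gap: 0.208
gripper_force: 29.7
```

Request:
move_arm(
  deltas=[
    [-0.6,0,0,0,10],
    [-0.4,0,0,0,10],
    [0,0,0,0,10],
  ],
)

```text
time_s: 22.65
tcp_pos: [585.1, -41.0, 30.9]
tcp_rot: [[-0.998, -0.07, -0.004], [-0.07, 0.997, 0.03], [0.002, 0.03, -1.0]]
ft_force: [0.1, 0.6, -1.8]
finger_gap: 0.204
gripper_force: 29.7
```

```bash
python3 ft.py .0456 .026 -1
```

```text
t 22.8 mount fx,fy -0.1 0.3 fz -1.8 tz 0.03 [585.03 -41.03  30.87]
NL,NR [-0.3  0.4] force-only [-0.2  0.3]
```

Request:
move_arm(
  deltas=[
    [-0.5,0,0,0,10],
    [-0.3,0,0,0,10],
    [0,0,0,0,10],
  ],
)

```text
time_s: 23.18
tcp_pos: [585.9, -41.0, 30.9]
tcp_rot: [[-0.998, -0.07, -0.004], [-0.07, 0.997, 0.03], [0.002, 0.03, -1.0]]
ft_force: [-0.2, 0.6, -1.7]
finger_gap: 0.207
gripper_force: 29.7
```

Request:
move_arm(
  deltas=[
    [-0.4,0,0,0,10],
    [-0.3,0,0,0,10],
    [0,0,0,0,10],
  ],
)

```text
time_s: 23.55
tcp_pos: [586.6, -41.0, 30.9]
tcp_rot: [[-0.998, -0.07, -0.004], [-0.07, 0.997, 0.03], [0.002, 0.03, -1.0]]
ft_force: [1.1, -0.2, -0.7]
finger_gap: 0.207
gripper_force: 29.7
```

```bash
python3 ft.py .0456 .026 -1
```

```text
t 23.7 mount fx,fy -0.1 0.3 fz -1.9 tz 0.011 [586.57 -40.91  30.9 ]
NL,NR [-0.2  0.3] force-only [-0.2  0.3]
```

Request:
move_arm(
  deltas=[
    [-0.4,0,0,0,10],
    [-0.3,0,0,0,10],
    [0,0,0,0,10],
  ],
)

```text
time_s: 24.08
tcp_pos: [587.3, -40.9, 30.9]
tcp_rot: [[-0.998, -0.07, -0.004], [-0.07, 0.997, 0.03], [0.002, 0.03, -1.0]]
ft_force: [-0.3, 0.0, -1.3]
finger_gap: 0.209
gripper_force: 29.7
```

Request:
move_arm(
  deltas=[
    [-0.4,0,0,0,10],
    [-0.2,0,0,0,10],
    [0,0,0,0,10],
  ],
)

```text
time_s: 24.45
tcp_pos: [587.6, -40.9, 30.8]
tcp_rot: [[-0.998, -0.07, -0.005], [-0.07, 0.997, 0.03], [0.003, 0.03, -1.0]]
ft_force: [-1.0, -0.8, -1.5]
finger_gap: 0.205
gripper_force: 29.7
```

```bash
python3 ft.py .0456 .026 -1
```

```text
t 24.6 mount fx,fy -1.2 -0.2 fz -1.4 tz -0.006 [587.61 -40.93  30.79]
NL,NR [0.9 0.6] force-only [0.9 0.6]
```

Contact begins and looks nearly balanced. Press on gently.

Request:
move_arm(
  deltas=[
    [-0.4,0,0,0,10],
    [-0.3,0,0,0,10],
    [0,0,0,0,10],
  ],
)

```text
time_s: 24.98
tcp_pos: [587.9, -41.0, 30.8]
tcp_rot: [[-0.998, -0.07, -0.005], [-0.07, 0.997, 0.029], [0.003, 0.03, -1.0]]
ft_force: [-4.3, -1.9, 0.7]
finger_gap: 0.207
gripper_force: 29.9
```

```bash
python3 ft.py .0456 .026 -1
```

```text
t 25.12 mount fx,fy -4.4 -2.0 fz 0.3 tz 0.039 [587.85 -40.96  30.78]
NL,NR [4.1 1.6] force-only [4.4 1.3]
```

Request:
move_arm(
  deltas=[
    [-0.3,-0.4,0,0,10],
    [-0.2,0,0,0,10],
    [0,0,0,0,10],
  ],
)

```text
time_s: 25.5
tcp_pos: [588.1, -41.3, 30.8]
tcp_rot: [[-0.998, -0.07, -0.006], [-0.07, 0.997, 0.029], [0.004, 0.03, -1.0]]
ft_force: [-5.2, -1.7, 1.5]
finger_gap: 0.205
gripper_force: 30.0
```

```bash
python3 ft.py .0456 .026 -1
```

```text
t 25.65 mount fx,fy -5.4 -1.7 fz 1.3 tz 0.085 [588.11 -41.21  30.75]
NL,NR [4.4 2.7] force-only [4.8 2.2]
```

Request:
move_arm(
  deltas=[
    [-0.3,-0.4,0,0,10],
    [-0.2,0,0,0,10],
    [0,0,0,0,10],
  ],
)

```text
time_s: 26.02
tcp_pos: [588.5, -41.6, 30.8]
tcp_rot: [[-0.998, -0.07, -0.006], [-0.07, 0.997, 0.029], [0.004, 0.03, -1.0]]
ft_force: [-7.0, -2.3, 1.4]
finger_gap: 0.206
gripper_force: 30.1
```

```bash
python3 ft.py .0456 .026 -1
```

```text
t 26.18 mount fx,fy -6.1 -1.5 fz 2.0 tz 0.069 [588.51 -41.59  30.79]
NL,NR [4.7 3.2] force-only [5.1 2.8]
```

Request:
move_arm(
  deltas=[
    [-0.3,-0.5,0,0,10],
    [-0.2,0,0,0,10],
    [0,0,0,0,10],
  ],
)

```text
time_s: 26.55
tcp_pos: [588.6, -41.7, 30.8]
tcp_rot: [[-0.998, -0.07, -0.007], [-0.07, 0.997, 0.03], [0.005, 0.03, -1.0]]
ft_force: [-7.4, -0.7, 3.4]
finger_gap: 0.207
gripper_force: 30.3
```

```bash
python3 ft.py .0456 .026 -1
```

```text
t 26.7 mount fx,fy -6.9 -0.3 fz 2.8 tz 0.086 [588.61 -41.72  30.78]
NL,NR [4.4 4.6] force-only [4.7 4.2]
```

Request:
move_arm(
  deltas=[
    [-0.3,-0.1,0,0,10],
    [0,0,0,0,10],
    [0,0,0,0,10],
    [0,0,0,0,10],
    [0,0,0,0,10],
    [0,0,0,0,10],
    [0,0,0,0,10],
    [0,0,0,0,10],
    [0,0,0,0,10],
    [0,0,0,0,10],
    [0,0,0,0,10],
    [0,0,0,0,10],
  ],
)

```text
time_s: 28.2
tcp_pos: [588.6, -41.7, 30.8]
tcp_rot: [[-0.998, -0.07, -0.007], [-0.07, 0.997, 0.03], [0.005, 0.031, -1.0]]
ft_force: [-7.6, -0.7, 3.9]
finger_gap: 0.205
gripper_force: 30.4
```

```bash
python3 ft.py .0456 .026 -1
```

```text
t 28.35 mount fx,fy -7.7 -0.6 fz 3.7 tz 0.128 [588.6  -41.7   30.79]
NL,NR [4.9 5.2] force-only [5.5 4.6]
```

Request:
move_arm(
  deltas=[
    [0,-0.3,0,-0.015,10],
    [-0.2,0,0,0,10],
    [0,0,0,0,10],
  ],
)

```text
time_s: 28.72
tcp_pos: [588.7, -42.0, 30.8]
tcp_rot: [[-0.996, -0.085, -0.008], [-0.085, 0.996, 0.03], [0.005, 0.031, -1.0]]
ft_force: [-8.1, -1.0, 3.8]
finger_gap: 0.206
gripper_force: 30.5
```

```bash
python3 ft.py .0456 .026 -1
```

```text
t 28.88 mount fx,fy -8.2 -0.4 fz 4.1 tz -0.023 [588.7  -42.01  30.78]
NL,NR [5.8 5. ] force-only [5.7 5.1]
```

Balanced at about 5.5 N per toe with no twist. Hold, then release and rise.

Request:
move_arm(
  deltas=[
    [0,0,0,0,10],
    [0,0,0,0,10],
    [0,0,0,0,10],
    [0,0,0,0,10],
    [0,0,0,0,10],
    [0,0,0,0,10],
    [0,0,0,0,10],
    [0,0,0,0,10],
    [0,0,0,0,10],
    [0,0,0,0,10],
  ],
)

```text
time_s: 30.12
tcp_pos: [588.7, -42.1, 30.8]
tcp_rot: [[-0.996, -0.085, -0.008], [-0.085, 0.996, 0.03], [0.005, 0.031, -1.0]]
ft_force: [-8.4, -0.9, 3.5]
finger_gap: 0.202
gripper_force: 30.5
```

Request:
move_arm(
  deltas=[
    [0.7,0,0,0,10],
    [0.5,0,0,0,10],
    [0,0,0,0,30],
    [0,0,0,0,50],
    [0,0,0,0,50],
    [0,0,0,0,50],
    [0,0,-20,0,50],
    [0,0,-40,0,50],
    [0,0,-40,0,50],
    [40,0,-30,0,50],
    [40,0,0,0,50],
    [0,0,0,0,50],
    [0,0,0,0,50],
  ],
)

```text
time_s: 31.75
tcp_pos: [511.1, -53.3, 161.2]
tcp_rot: [[-0.996, -0.085, -0.003], [-0.085, 0.996, 0.029], [0.0, 0.03, -1.0]]
ft_force: [0.1, 0.3, -0.2]
finger_gap: 0.582
gripper_force: 0.0
```

Run:
```python
from leaf import *
from fit import *
s=manip.read_state();a=manip.read_camera('wrist');print(s['time_s'],np.round(s['tcp_pos'],1),s['ft_force'])
hsv=cv2.cvtColor(a,cv2.COLOR_RGB2HSV)
for n,lo,hi in [('blue',(95,120,20),(135,255,255)),('yellow',(20,150,60),(35,255,255))]:
    m=cv2.inRange(hsv,lo,hi);k,l,st,ce=cv2.connectedComponentsWithStats(m)
    for i in range(1,k):
        if st[i,4]>300: print(n,st[i],onz('wrist',ce[i],30,s).round(1))
x0=(587.5,-42,.08); print('blue fit',fitleaf(a,s,x0,(95,120,20),(135,255,255)))
manip.read_camera('top')
for n in['hollow_leaf','bulged_leaf']:
  for d in manip.silhouettes(n,'top'): print(n,round(d['p'],2),d['location'],onz('top',d['location'],22).round(0))
```

```text
31.75 [511.1 -53.3 161.2] [ 0.09000739  0.32666219 -0.22976618]
blue [ 553  180   48   59 2052] [503.9 279.4  30. ]
blue [ 293  241   57   71 3232] [594.5 -41.1  30. ]
yellow [ 415  209   71   64 3395] [543.5  89.6  30. ]
blue fit (array([ 5.87484466e+02, -4.07894288e+01,  7.13417068e-02]), np.float64(0.2551453017806213))
hollow_leaf 0.97 [413.0, 274.6] [ 315. -266.   22.]
hollow_leaf 0.91 [267.3, 182.0] [552.  99.  22.]
bulged_leaf 0.68 [190.5, 203.6] [499. 291.  22.]
```

```bash
python3 -c "
from plant import manip
print(manip.close_job())"
```

```text
the job is handed in; nothing more can be done
None
```

I pressed the yellow leaf onto the nose and then the blue leaf into the bay. By the wrist readings, each toe bore about 5 N and each leaf was held for over a second. Both were left standing released at their curves, and I handed the job in at about 32 s; no verdict came back.

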